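# Hold the setup key down in the guard switch

### The job

Take the yellow-handled setup key out of its black stand, turn it so that its red nose points the same way as the red mark on the grey guard switch, and pass its blade down through the slot of the switch, pushing against the spring inside until the key's collar is down on the switch. Finish while still gripping the key by its handle and keeping it pushed fully home: do not let go. Leave the bottle, crucible, nozzle and cup standing where they are.

Things in the scene. Friction and masses are not known exactly. Their poses are not given: they have to be found in the camera images.
- setup_key: Loose setup key, upright in its stand at the start, 96 mm tall, about 0.09 kg. Origin at the middle of the blade's tip, its lowest point; z up to the handle, x across the blade's thickness, y along its width. From below: steel blade to 40 mm, dark collar 36 (x) x 48 (y) mm from 40 to 46 mm with a red nose on its -x side, yellow handle from 46 to 96 mm.
- key_center (a point): Middle of the setup key, half-way up: 48 mm above the blade's tip on the key's axis, 8 mm above the collar's underside. The yellow handle to grip, across its thickness and from above, is 18 mm thick (x) by 38 mm wide (y); its middle is 23 mm above this point. A small red patch lies on the -x half of its top. Axes as the key's.
- key_nose (a point): Tip of the key's red nose, which is 10 mm wide and 6 mm high and juts from the collar on the -x side: at x = -34 mm, y = 0, 43 mm above the blade's tip in the key's frame. Axes as the key's.
- key_tip (a point): Middle of the blade's tip (point and axes as body setup_key). The blade is 6 mm thick (x) by 30 mm wide (y), its lowest 6 mm narrowed to 3.5 x 25 mm as a lead-in. A rib 8 mm wide (y) stands on its -x face, out to x = -9 mm, from 8 mm above the tip up to the collar.
- key_stand: Fixed black stand: base plate 90 x 90 x 6 mm, on it a block 52 (x) x 64 (y) mm whose top is 50 mm above the bench. Origin at the middle of its underside. The key hangs in a slot of the same shape as the switch's, collar on the block's top, blade tip 10 mm above the bench, axes parallel to the stand's; it comes out straight up (40 mm).
- guard_switch: Fixed grey guard switch: a box 84 (x) x 96 (y) x 70 mm high with a foot 112 mm long (y), a bright metal top with the slot in its middle and a black cable gland on its +x side. Origin at the middle of its underside, z up. A red bar on the top and a red patch on the side mark its -x side. With the key's collar down on the top, the blade tip is 30 mm above the bench.
- switch_slot (a point): Middle of the slot's mouth, on the switch's top, 70 mm above the bench; axes as the switch's. Upright slot 10 (x) x 34 (y) mm with a keyway 12 mm wide (y) on its -x side out to x = -11 mm: 2 mm clearance all round blade and rib. Top 12 mm thick, hollow below. The key goes in only with its nose on the red mark's side, its axes parallel to the switch's.
- plunger (a joint): The spring plunger inside the switch below the slot, in m: 0 when up, growing as it is pushed down. The blade's tip meets it 29 mm below the top; with the collar down on the top it reads 0.011 and pushes back with about 4.6 N (2.4 N at first touch), so a key that is let go rises again.
- oil_bottle: Small amber oil bottle, 33 mm across, 102 mm tall, standing loose. Origin at the middle of its underside.
- crucible: White crucible, 50 mm across, 42 mm tall, standing loose. Origin at the middle of its underside.
- burner_nozzle: Brass burner nozzle, 18 mm across, 40 mm tall, standing loose. Origin at the middle of its underside.
- empty_cup: Empty grey cup, 60 mm across, 101 mm tall, standing loose. Origin at the middle of its underside.

How it is judged:
On the way:
1. the key is gripped and lifted clear out of its stand (z of key_tip in the frame of key_stand above 0.056 m and contact force between the fingers and setup_key above 0.5 N), for 0.2 s.
At the end, for the whole second after the job is handed in: Blade in the slot, within 5 mm of its middle and over 35 mm deep; nose to the red mark within 0.2 rad; key upright within 0.12 rad and still; plunger pressed over 7 mm; the gripper still holds the handle (grasp point within 60 mm of the key's middle, finger force over 1 N) (value of joint plunger above 0.007 m and horizontal distance between key_tip and switch_slot below 0.005 m and z of key_tip in the frame of switch_slot below -0.035 m and x of key_nose in the frame of switch_slot below -0.026 m and angle between the x axis of setup_key and the x axis of guard_switch, either way round below 0.2 rad and angle between setup_key's own z axis and vertical below 0.12 rad and linear speed of setup_key below 0.02 m/s and contact force between the fingers and setup_key above 1 N and distance between the grasp point and key_center below 0.06 m); the arm keeps its last pose, push and grip.
It fails at once if the small amber oil bottle is shifted more than 20 mm or tipped (distance of oil_bottle from where it was at the start of the episode above 0.02 m or angle between oil_bottle's own z axis and vertical above 0.35 rad).
It fails at once if the white crucible is shifted more than 20 mm or tipped (distance of crucible from where it was at the start of the episode above 0.02 m or angle between crucible's own z axis and vertical above 0.35 rad).
It fails at once if the brass burner nozzle is shifted more than 20 mm or tipped (distance of burner_nozzle from where it was at the start of the episode above 0.02 m or angle between burner_nozzle's own z axis and vertical above 0.35 rad).
It fails at once if the empty grey cup is shifted more than 20 mm or tipped (distance of empty_cup from where it was at the start of the episode above 0.02 m or angle between empty_cup's own z axis and vertical above 0.35 rad).
It also fails if it takes over 38 s, if anything falls off the work surface, if the arm or the gripper's body presses on something with over 40 N, if the wrist force passes 120 N, or if a joint passes its speed limit or range.

### The arm

A 6-joint arm with a two-finger parallel gripper is mounted at the origin on a cart in front of the work surface, level with it; the furniture and walls round the work are solid. World frame = base frame: x ahead of the robot, y to its left, z up, the work surface at z = 0. Lengths are in m, angles in rad, forces in N, time in s.
With the tool pointing down it reaches from about 0.35 to 0.975 m from the base axis. Payload 4.9 kg.
Tool frame: the origin (TCP) lies between the finger pads; the fingertips stand 25 mm ahead of it and the grasp point (between the pads) lies 6 mm ahead of it; z points along the fingers, y is the line along which they close (so a half turn about z gives the same grasp; the last joint's range is limited). The gripper opens to 85 mm and grips with 20 to 120 N. Pads are 22 mm wide; open, the fingers measure 114 mm over their backs; the gripper's body (76 mm by 85 mm) begins 54 mm behind the grasp point. The pads swing forward as they close: fully open they stand 13 mm farther back than shut.
Start: joints at [-1.294, 0.053, 1.613, -0, 1.476, -0.119], TCP at [0.241, -0.577, 0.256] pointing down, gripper open.
Joint ranges: [-3.01, 3.01], [-1.01, 2.22], [0.06, 2.58], [-1.02, 4.17], [0.09, 2.62], [-3.14, 3.14]. Speed limits (rad/s): [2.57, 2.57, 3.14, 3.14, 3.14, 3.14].

### API

Orientations are given as a unit quaternion [w, x, y, z].
In Python, from plant import manip gives the robot as it stands.
- The arm moves only by the shell command python3 -m inch 'ROWS'. ROWS is JSON, a list of rows, each a list of 3 entries, a list of its own where there are three numbers: the shift along the tool's x, y, z in m, then the turn, a rotation vector about the tool's x, y, z in rad, then the opening, from 0 (shut) to 1 (fully open). A call has 1 to 8 rows; each row shifts and turns the commanded pose from where the row before left it, along the tool's axes as they then stand; what a row does not reach is not made up. A row lasts 1/10 s, in which the tool goes at most 50 mm and 8.59 degrees, less where a joint would pass 70% of its speed; a pose out of reach is approached as far as the arm can. A call with a gripper value outside its range is refused whole. The fingers move at their own pace and stop on an object; the grip force is fixed at half the most. Time passes only in rows, so rows that do not move let the fingers close. It gives the time, the measured TCP pose, the force, the opening and the grip force at its end, in the units of the state.
- manip.state(): the state, without advancing time (a new reading comes with each control period).
- manip.grab_frame(name): name is "scene" or "side" or "wrist"; returns (picture, depth): 480x640x3 uint8, red, green, blue; 480x640 float32, m along the optical axis (not along the pixel's ray), 0 where there is no reading.
- manip.camera_params(name): a dict with "camera_matrix" (3x3 intrinsics, pixels), "rvec" (rotation vector, rad) and "tvec" (3), from world to camera coordinates, as OpenCV has them. Camera axes: x right, y down, z forward; pixel columns grow to the right and rows downward; lengths in m; the calibration is good to about 2 mm. A picture is of the moment at which its call begins: read the wrist's pose just before it. camera_params takes no time and is no camera call; for the wrist camera it gives the pose at the moment of the call.
- manip.job_done(): hands the job in; it is judged then, once.
Trained networks look in the newest picture that a camera, given by its name, has taken for a name from the list of things; names that differ only in an ending like _2 or _b are one class to them, and where a whole thing is asked for, a point or a joint stands for the part that bears it (a point fixed in the world has none). Each returns a list of dicts, best first, with "score" (0 to 1); they miss things now and then, are a little off and sometimes report something else, mostly with a low value. They report only what shows in the picture. A call takes as long as a camera call.
- manip.look_for(camera, label): "point" ([x, y, z] in m, in world coordinates, good to about 4 mm: the middle of the surface that is visible of it).
The state is a dict: "time": time; "joint_pos": joint angles; "joint_vel": joint speeds; "joint_efforts": joint torques, N m; "tool_pos": TCP position; "tool_rot": TCP orientation; "contact_force": force on the tool from outside, world axes, zero at the start; "ft_torque": the same for the moment, N m; "gripper_width": opening from 0.0 (shut) to 1.0 (fully open); "grasp_force": force on a finger pad.
Only numpy, scipy, OpenCV 4.12 (cv2) and the standard library are available. Lean on these libraries where they do the work, as an engineer would, in place of code of your own. Each camera call takes 0.05 s, during which the arm holds its last target. There are 200 camera calls.

## Working session

There is one attempt and no reset: what is moved stays moved. The work goes in short steps, Python scripts to look and compute and a shell command to move; the robot and the scene stay as the last step left them, time stands still between calls to the robot, and variables do not carry over. Pictures are saved under pics/ and viewed, at most 10 in all, crops included, and the job is handed in when it is done.

```bash
mkdir -p pics; cat > h.py <<'E'
import numpy as np,cv2
from plant import manip
from scipy.spatial.transform import Rotation as R
def cam(n):
    p=manip.camera_params(n);K=np.array(p["camera_matrix"]);Rm=cv2.Rodrigues(np.array(p["rvec"],float))[0];t=np.array(p["tvec"],float).ravel()
    return K,Rm,t
def grab(n,fn=None):
    c=cam(n);im,d=manip.grab_frame(n)
    if fn: cv2.imwrite("pics/"+fn,im[:,:,::-1])
    K,Rm,t=c
    v,u=np.mgrid[:480,:640]
    P=np.stack([(u-K[0,2])/K[0,0]*d,(v-K[1,2])/K[1,1]*d,d],-1)
    W=(P-t)@Rm
    W[d==0]=np.nan
    return im,d,W
def tool():
    s=manip.state();q=s["tool_rot"];return np.array(s["tool_pos"]),R.from_quat([q[1],q[2],q[3],q[0]])
E
python3 - <<'E'
from h import *
for n in("scene","side"):
    grab(n,n+"0.png")
    for l in("setup_key","key_stand","guard_switch","oil_bottle","crucible","burner_nozzle","empty_cup"):
        print(n,l,[(np.round(r["point"],3).tolist(),round(r["score"],2)) for r in manip.look_for(n,l)[:2]])
p,r=tool();print(p,r.as_matrix().round(3))
a=cv2.imread("pics/scene0.png");b=cv2.imread("pics/side0.png")
cv2.imwrite("pics/both.png",cv2.resize(np.vstack([a,b]),(800,600)) if 0 else np.vstack([cv2.resize(a,(400,300)),cv2.resize(b,(400,300))]))
print(manip.state()["time"])
E
```

```text
scene setup_key [([0.557, -0.054, 0.074], 0.63)]
scene key_stand [([0.55, -0.036, 0.016], 0.59)]
scene guard_switch []
scene oil_bottle [([0.408, 0.211, 0.051], 0.76)]
scene crucible [([0.776, -0.079, 0.027], 0.62)]
scene burner_nozzle []
scene empty_cup [([0.667, 0.244, 0.063], 0.83)]
side setup_key [([0.556, -0.061, 0.074], 0.78)]
side key_stand [([0.551, -0.042, 0.022], 0.91), ([0.56, -0.062, 0.075], 0.72)]
side guard_switch [([0.545, 0.168, 0.062], 0.6)]
side oil_bottle [([0.406, 0.208, 0.053], 0.76)]
side crucible [([0.772, -0.088, 0.033], 0.65), ([0.558, -0.061, 0.074], 0.21)]
side burner_nozzle []
side empty_cup []
[ 0.24095681 -0.57667535  0.25633465] [[ 0.923  0.386 -0.   ]
 [ 0.386 -0.923 -0.   ]
 [-0.     0.    -1.   ]]
0.8
```

View pics/scene0.png

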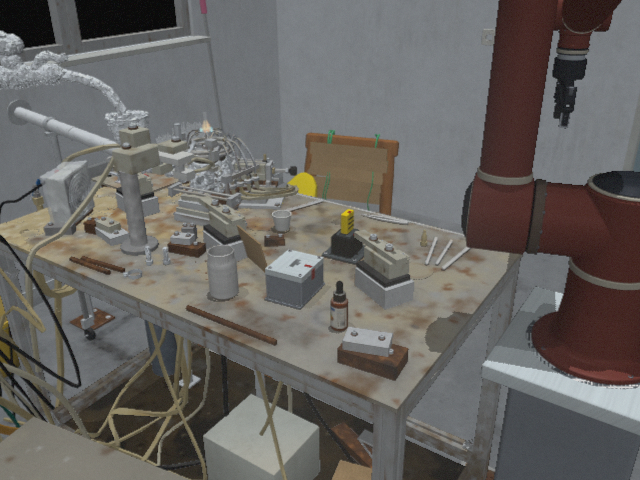

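View pics/side0.png

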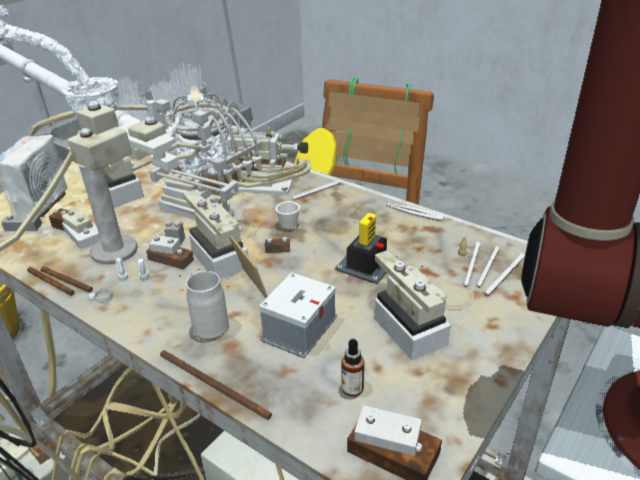

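The side picture shows the yellow key at about (367,230) with its red nose at (380,245). The switch top is at (300,297), with its red mark at (314,303) and the slot at (299,297). A clamp block stands near the key at (410,290), and a leaning brown plate is at (250,265) behind the switch. Next I'll get the geometry from the depth.

```bash
python3 - <<'E'
from h import *
im,d,W=grab("side")
im2,d2,W2=grab("scene")
def rect(P,name):
    r=cv2.minAreaRect((P[:,:2]*1000).astype(np.float32));print(name,len(P),np.round(r[0],1),np.round(r[1],1),round(r[2],1),"z",np.round(np.percentile(P[:,2],[5,50,95]),3))
for n,I,w in(("side",im,W),("scene",im2,W2)):
    hsv=cv2.cvtColor(I,cv2.COLOR_RGB2HSV).astype(int);H,S,V=hsv[...,0],hsv[...,1],hsv[...,2]
    ok=np.isfinite(w[...,0])
    def near(x,y,r): return ok&(np.hypot(w[...,0]-x,w[...,1]-y)<r)
    k=near(.557,-.058,.07)
    yel=k&(H>18)&(H<35)&(S>140)&(V>90)
    rect(w[yel],n+" yellow"); rect(w[yel&(w[...,2]>.1015)],n+" yeltop")
    red=(S>170)&((H<6)|(H>174))&(V>110)
    rk=w[k&red&(w[...,2]>.03)&(w[...,2]<.08)]; print("nose",len(rk),rk.mean(0).round(4) if len(rk) else 0)
    rk=w[k&red&(w[...,2]>.09)]; print("top patch",len(rk),rk.mean(0).round(4) if len(rk) else 0)
    s=near(.545,.168,.09)
    top=s&(abs(w[...,2]-.07)<.006)&(S<60)
    rect(w[top],n+" swtop")
    rs=w[s&red&(w[...,2]>.064)];print("bar",len(rs),rs.mean(0).round(4) if len(rs) else 0)
    dark=s&(w[...,2]<.064)&(w[...,2]>.0)
    blk=near(.557,-.058,.05)&(V<60)&(abs(w[...,2]-.05)<.006); rect(w[blk],n+" blocktop") if blk.any() else 0
    # obstacles on grid
    m=ok&(w[...,0]>.3)&(w[...,0]<.85)&(w[...,1]>-.25)&(w[...,1]<.35)&(w[...,2]>.01)&(w[...,2]<.3)
    P=w[m]; g={}
    for x,y,z in P:
        a=(int(np.floor(x/.03)),int(np.floor(y/.03)));g[a]=max(g.get(a,0),z)
    if n=="side":
        print("     "+" ".join(f"{j*30:4d}" for j in range(-8,12)))
        for i in range(10,28): print(f"{i*30:4d} "+" ".join(f"{int(g.get((i,j),0)*1000):4d}" for j in range(-8,12)))
print(manip.state()["time"])
E
```

```text
side yellow 389 [563.7 -67. ] [18.8 41.9] 5.0 z [0.062 0.091 0.108]
side yeltop 122 [564.4 -68.5] [17.6 38.9] 7.7 z [0.103 0.107 0.109]
nose 37 [ 0.5381 -0.0698  0.0574]
top patch 2 [ 0.5597 -0.0686  0.1083]
side swtop 2216 [560.6 142.7] [ 85.9 100.3] 7.0 z [0.067 0.071 0.073]
bar 3 [0.5273 0.1392 0.0715]
side blocktop 256 [563.6 -66.8] [52.7 63.7] 6.4 z [0.045 0.051 0.054]
     -240 -210 -180 -150 -120  -90  -60  -30    0   30   60   90  120  150  180  210  240  270  300  330
 300   10    0    0    0    0    0    0    0    0    0    0    0    0    0    0   55   60   54    0    0
 330   14   13   14   13   12    0    0    0    0  102  118  117    0    0    0   50   60   60    0    0
 360   12   12   12   13   12    0    0    0  103  127  127  111    0    0    0    0   53   34    0    0
 390   13   13   13   12    0    0    0    0  104  125  127   59    0    0  104   79    0    0    0    0
 420   10   44    0    0    0    0    0    0  116  128  115    0    0    0  100   62    0    0    0    0
 450    0    0    0    0    0    0    0    0  118  118   60    0    0    0    0    0    0    
[... 929 characters left out ...]
 0    0    0    0    0    0
 750    0    0    0    0   45   46    0   28   24   84  115  126  117    0    0    0    0    0    0    0
 780   11    0    0    0   45   45    0    0    0  104  117  126   62    0    0    0    0    0    0    0
 810  108   14   10    0    0    0    0    0    0  106  128  117   25    0    0    0    0    0    0    0
scene yellow 231 [559.4 -66.5] [18.4 41.4] 4.3 z [0.06  0.085 0.104]
scene yeltop 37 [560.  -65.4] [16.  36.5] 8.0 z [0.102 0.103 0.105]
nose 0 0
top patch 1 [ 0.5577 -0.0732  0.1045]
scene swtop 957 [558.1 142.6] [ 87.6 102.4] 7.5 z [0.065 0.067 0.069]
bar 1 [0.5286 0.1375 0.0689]
scene blocktop 100 [558.7 -51.3] [51.9 34.7] 6.9 z [0.045 0.047 0.05 ]
0.9
```

The key is at about (0.562, -0.067) with a yaw of 6.5°, nose toward the robot. The switch is at about (0.559, 0.143) with a yaw of about 7°, and its mark is also toward the robot. Sizes and heights match the given ones.

```bash
cat >> h.py <<'E'
def plan(target,ang_y,n):
    """rows of n steps to world target, tool y along world angle ang_y (deg), tool stays down"""
    p,r=tool();M=r.as_matrix();ay=np.arctan2(M[1,1],M[0,1])
    dth=np.deg2rad(ang_y)-ay;dth=(dth+np.pi)%(2*np.pi)-np.pi
    step=(np.array(target)-p)/n;out=[]
    # tilt error of tool z from straight down, in tool axes
    tilt=np.cross([0,0,1],M.T@np.array([0,0,-1.]));print("tilt",tilt.round(4),"dyaw deg",np.rad2deg(dth).round(2),"|step|",np.linalg.norm(step).round(4))
    for i in range(n):
        out.append([(M.T@step).round(4).tolist(),[0,0,round(-dth/n,4)]]);M=M@R.from_rotvec([0,0,-dth/n]).as_matrix()
    for o in out: print(o)
E
python3 - <<'E'
from h import *
plan([.562,-.067,.24],6.7,13)
E
```

```text
tilt [ 0.0001  0.     -0.    ] dyaw deg 74.02 |step| 0.0464
[[0.0379, -0.0267, 0.0013], [0, 0, np.float64(-0.0994)]]
[[0.0404, -0.0228, 0.0013], [0, 0, np.float64(-0.0994)]]
[[0.0424, -0.0186, 0.0013], [0, 0, np.float64(-0.0994)]]
[[0.0441, -0.0143, 0.0013], [0, 0, np.float64(-0.0994)]]
[[0.0453, -0.0099, 0.0013], [0, 0, np.float64(-0.0994)]]
[[0.046, -0.0054, 0.0013], [0, 0, np.float64(-0.0994)]]
[[0.0463, -0.0008, 0.0013], [0, 0, np.float64(-0.0994)]]
[[0.0462, 0.0038, 0.0013], [0, 0, np.float64(-0.0994)]]
[[0.0456, 0.0084, 0.0013], [0, 0, np.float64(-0.0994)]]
[[0.0445, 0.0129, 0.0013], [0, 0, np.float64(-0.0994)]]
[[0.043, 0.0172, 0.0013], [0, 0, np.float64(-0.0994)]]
[[0.0411, 0.0214, 0.0013], [0, 0, np.float64(-0.0994)]]
[[0.0388, 0.0254, 0.0013], [0, 0, np.float64(-0.0994)]]
```

```bash
python3 -m inch '[[[0.038,-0.027,0.001],[0,0,-0.1],1],[[0.04,-0.023,0.001],[0,0,-0.1],1],[[0.042,-0.019,0.001],[0,0,-0.1],1],[[0.044,-0.014,0.001],[0,0,-0.1],1],[[0.045,-0.01,0.001],[0,0,-0.1],1],[[0.046,-0.005,0.001],[0,0,-0.1],1],[[0.046,-0.001,0.001],[0,0,-0.1],1],[[0.046,0.004,0.001],[0,0,-0.1],1]]' && python3 -m inch '[[[0.045,0.008,0.001],[0,0,-0.1],1],[[0.044,0.013,0.001],[0,0,-0.1],1],[[0.043,0.017,0.001],[0,0,-0.1],1],[[0.041,0.021,0.001],[0,0,-0.1],1],[[0.039,0.025,0.001],[0,0,-0.1],1],[[0,0,0],[0,0,0],1]]'
python3 - <<'E'
from h import *
im,d,W=grab("wrist","w1.png")
p,r=tool();print(p,manip.state()["time"]);np.savez("w1.npz",im=im,W=W)
plan([.562,-.067,.24],6.7,2)
E
```

```text
time: 1.7
tool_pos: [0.4374, -0.2615, 0.2486]
tool_rot: [0.0, 0.825, 0.564, 0.0]
contact_force: [0.2, -0.4, -0.7]
gripper_width: 0.997
grasp_force: 0.0
time: 2.3
tool_pos: [0.559, -0.0628, 0.2432]
tool_rot: [-0.0, 0.659, 0.752, 0.001]
contact_force: [-0.8, -0.0, -0.2]
gripper_width: 0.999
grasp_force: 0.0
[ 0.55809393 -0.06481462  0.24314872] 2.35
tilt [-0.0003 -0.0002  0.    ] dyaw deg -0.71 |step| 0.0027
[[-0.0013, 0.0018, 0.0016], [0, 0, np.float64(0.0062)]]
[[-0.0013, 0.0018, 0.0016], [0, 0, np.float64(0.0062)]]
```

View pics/w1.png

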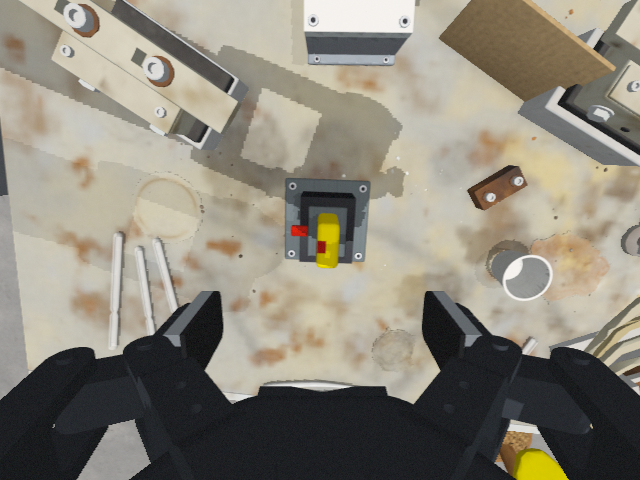

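The wrist picture shows the key top at (327,240), with the red nose left at (300,230) on the robot's side. The switch edge is at (358,30). I'll measure from this close view.

```bash
python3 - <<'E'
from h import *
z=np.load("w1.npz");I=z["im"];w=z["W"]
hsv=cv2.cvtColor(I,cv2.COLOR_RGB2HSV).astype(int);H,S,V=hsv[...,0],hsv[...,1],hsv[...,2]
v,u=np.mgrid[:480,:640];box=(u>280)&(u<375)&(v>170)&(v<275)
def rect(m,name):
    P=w[m&np.isfinite(w[...,0])];r=cv2.minAreaRect((P[:,:2]*1000).astype(np.float32));print(name,len(P),np.round(r[0],1),np.round(r[1],1),round(r[2],1),"z",np.round(np.percentile(P[:,2],[5,50,95]),3))
yel=box&(H>18)&(H<35)&(S>140);red=box&(S>170)&((H<6)|(H>174))
rect((yel|red)&(w[...,2]>.098),"handle top")
rect(red&(w[...,2]<.08),"nose")
rect(box&(w[...,2]>.047)&(w[...,2]<.066)&~red,"block/collar")
rect(box&(w[...,2]>.002)&(w[...,2]<.012)&(V<130)&(S<60),"plate")
m=(v<68)&(u>295)&(u<420)&(w[...,2]>.064)&(w[...,2]<.078);rect(m,"switch top")
P=w[m];
plan([.562,-.067,.24],6.7,2)
E
```

```text
handle top 950 [565.2 -69. ] [17.6 37.5] 6.1 z [0.103 0.106 0.107]
nose 169 [535.2 -75.3] [27.4 14.7] 42.5 z [0.053 0.056 0.057]
block/collar 2426 [561.9 -69.7] [59.1 64.3] 5.6 z [0.049 0.051 0.057]
plate 2076 [565.2 -69. ] [89.3 89.9] 5.0 z [0.004 0.006 0.007]
switch top 3723 [566.1 105.6] [83.9 22.4] 7.4 z [0.068 0.07  0.072]
tilt [-0.0003 -0.0002  0.    ] dyaw deg -0.71 |step| 0.0027
[[-0.0013, 0.0018, 0.0016], [0, 0, np.float64(0.0062)]]
[[-0.0013, 0.0018, 0.0016], [0, 0, np.float64(0.0062)]]
```

```bash
python3 - <<'E'
from h import *
plan([.5645,-.0685,.088],5.7,5)
E
```

```text
tilt [-0.0003 -0.0002  0.    ] dyaw deg -1.71 |step| 0.0311
[[-0.0009, 0.0012, 0.031], [0, 0, np.float64(0.006)]]
[[-0.0009, 0.0012, 0.031], [0, 0, np.float64(0.006)]]
[[-0.0009, 0.0012, 0.031], [0, 0, np.float64(0.006)]]
[[-0.0009, 0.0012, 0.031], [0, 0, np.float64(0.006)]]
[[-0.0009, 0.0012, 0.031], [0, 0, np.float64(0.006)]]
```

```bash
python3 -m inch '[[[-0.002,0.003,0.031],[0,0,0.015],1],[[-0.002,0.003,0.031],[0,0,0.015],1],[[0,0,0.031],[0,0,0],1],[[0,0,0.031],[0,0,0],1],[[0,0,0.031],[0,0,0],1],[[0,0,0],[0,0,0],1]]'
python3 - <<'E'
from h import *
plan([.5645,-.0685,.088],5.7,1)
E
```

```text
time: 2.95
tool_pos: [0.5597, -0.0706, 0.0832]
tool_rot: [-0.004, 0.673, 0.739, -0.002]
contact_force: [-1.3, -0.1, -1.1]
gripper_width: 0.999
grasp_force: 0.0
tilt [-0.0095 -0.0031  0.    ] dyaw deg 0.37 |step| 0.0071
[[0.0016, 0.0049, -0.0048], [0, 0, np.float64(-0.0064)]]
```

```bash
python3 -m inch '[[[0,0,0],[0,0,0],1],[[0,0,0],[0,0,0],1]]'
python3 - <<'E'
from h import *
plan([.5645,-.0685,.088],5.7,1)
E
```

```text
time: 3.15
tool_pos: [0.5652, -0.0713, 0.0907]
tool_rot: [0.002, 0.673, 0.74, 0.001]
contact_force: [-0.0, -0.9, 0.1]
gripper_width: 0.997
grasp_force: 0.0
tilt [ 0.0035  0.0014 -0.    ] dyaw deg 0.3 |step| 0.0039
[[0.0028, -0.0004, 0.0027], [0, 0, np.float64(-0.0053)]]
```

```bash
python3 -m inch '[[[0.0025,0,0.001],[0,0,-0.005],1],[[0,0,0],[0,0,0],1],[[0,0,0],[0,0,0],1]]'; python3 -m inch '[[[0,0,0],[0,0,0],0],[[0,0,0],[0,0,0],0],[[0,0,0],[0,0,0],0],[[0,0,0],[0,0,0],0],[[0,0,0],[0,0,0],0],[[0,0,0],[0,0,0],0],[[0,0,0],[0,0,0],0],[[0,0,0],[0,0,0],0]]'
python3 - <<'E'
from h import *
plan([.5645,-.0685,.088],5.7,1)
E
```

```text
time: 3.45
tool_pos: [0.564, -0.0679, 0.0883]
tool_rot: [0.001, 0.671, 0.742, 0.0]
contact_force: [0.4, -0.0, -0.0]
gripper_width: 0.998
grasp_force: 0.0
time: 4.25
tool_pos: [0.5636, -0.0679, 0.0874]
tool_rot: [0.0, 0.671, 0.742, 0.0]
contact_force: [0.9, 0.6, 0.2]
gripper_width: 0.199
grasp_force: 58.6
tilt [ 0.0002  0.0001 -0.    ] dyaw deg -0.03 |step| 0.0012
[[-0.0006, 0.0008, -0.0006], [0, 0, np.float64(0.0005)]]
```

```bash
python3 -m inch '[[[0,0,-0.01],[0,0,0],0],[[0,0,-0.02],[0,0,0],0],[[0,0,-0.02],[0,0,0],0],[[0,0,-0.02],[0,0,0],0],[[0,0,-0.02],[0,0,0],0],[[0,0,-0.01],[0,0,0],0],[[0,0,0],[0,0,0],0],[[0,0,0],[0,0,0],0]]'
python3 - <<'E'
from h import *
plan([.56,.04,.187],7.3,6)
E
```

```text
time: 5.05
tool_pos: [0.5632, -0.0678, 0.1867]
tool_rot: [-0.0, 0.671, 0.742, -0.0]
contact_force: [0.1, -0.4, -1.6]
gripper_width: 0.2
grasp_force: 59.6
tilt [-0.0008 -0.0003  0.    ] dyaw deg 1.57 |step| 0.018
[[0.0179, 0.0013, -0.0], [0, 0, np.float64(-0.0046)]]
[[0.0179, 0.0014, -0.0], [0, 0, np.float64(-0.0046)]]
[[0.0179, 0.0014, -0.0], [0, 0, np.float64(-0.0046)]]
[[0.0179, 0.0015, -0.0], [0, 0, np.float64(-0.0046)]]
[[0.0179, 0.0016, -0.0], [0, 0, np.float64(-0.0046)]]
[[0.0179, 0.0017, -0.0], [0, 0, np.float64(-0.0046)]]
```

```bash
python3 -m inch '[[[0.01,0.001,0],[0,0,-0.005],0],[[0.02,0.002,0],[0,0,-0.005],0],[[0.026,0.002,0],[0,0,-0.006],0],[[0.026,0.002,0],[0,0,-0.006],0],[[0.02,0.002,0],[0,0,-0.005],0],[[0.006,0,0],[0,0,0],0],[[0,0,0],[0,0,0],0],[[0,0,0],[0,0,0],0]]'
python3 - <<'E'
from h import *
im,d,W=grab("wrist","w2.png")
p,r=tool();print(p,manip.state()["time"]);np.savez("w2.npz",im=im,W=W,p=p,M=r.as_matrix())
E
```

```text
time: 5.85
tool_pos: [0.5601, 0.04, 0.1868]
tool_rot: [-0.0, 0.661, 0.751, -0.0]
contact_force: [-0.7, 0.1, -1.2]
gripper_width: 0.203
grasp_force: 59.6
[0.56023813 0.03977556 0.18695095] 5.9
```

View pics/w2.png

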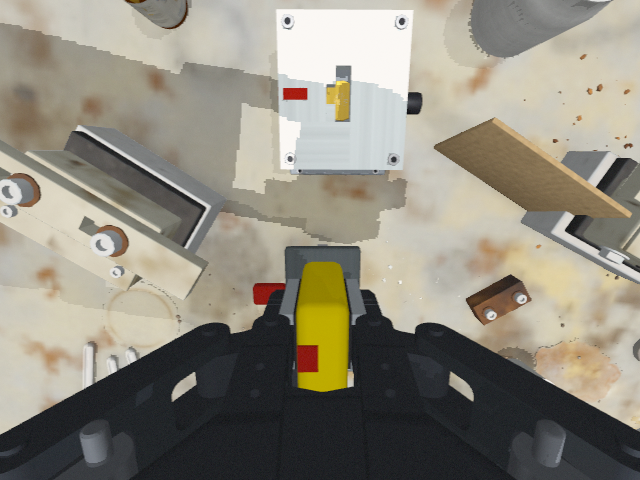

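The switch top spans (277,10) to (412,172), the slot is at (343,93) with its keyway to the left, and the red bar is at (295,94). The key is held upright with its nose left at (268,293). Next I'll measure slot against key in this same view.

```bash
cat > m.py <<'E'
from h import *
z=np.load("w2.npz");I=z["im"];w=z["W"];K,Rm,t=cam("wrist");p=z["p"];M=z["M"]
hsv=cv2.cvtColor(I,cv2.COLOR_RGB2HSV).astype(int);H,S,V=hsv[...,0],hsv[...,1],hsv[...,2]
v,u=np.mgrid[:480,:640];ok=np.isfinite(w[...,0])
def onz(m,zz):
    ray=np.stack([(u[m]-K[0,2])/K[0,0],(v[m]-K[1,2])/K[1,1],np.ones(m.sum())],-1)@Rm
    c=-Rm.T@t; s=(zz-c[2])/ray[:,2]; return c+ray*s[:,None]
def rect(P,name):
    r=cv2.minAreaRect((P[:,:2]*1000).astype(np.float32));print(name,len(P),np.round(r[0],1),np.round(r[1],1),round(r[2],1),"z",np.round(np.percentile(P[:,2],[5,50,95]),4))
top=ok&(u>265)&(u<425)&(v<180)&(abs(w[...,2]-.07)<.004)
rect(w[top],"swtop")
hole=(u>318)&(u<358)&(v>55)&(v<130)&(((w[...,2]<.062)&ok)|((S>90)|(V<110)))
Ph=onz(hole,.07);rect(Ph,"hole")
a=np.deg2rad(7.3);ex=np.array([np.cos(a),np.sin(a)]);ey=np.array([-ex[1],ex[0]])
X=Ph[:,:2]@ex*1000;Y=Ph[:,:2]@ey*1000
print("hole X range",np.percentile(X,[.5,99.5]).round(1),"Y",np.percentile(Y,[.5,99.5]).round(1))
mainc=X>np.percentile(X,99.5)-9; kw=X<np.percentile(X,.5)+5
print("main Y",np.percentile(Y[mainc],[.5,99.5]).round(1),"keyway Y",np.percentile(Y[kw],[1,99]).round(1))
xc=np.percentile(X,99.5)-5;yc=np.mean(np.percentile(Y[mainc],[.5,99.5]));print("slot centre world",(xc*ex+yc*ey).round(1))
yel=ok&(u>285)&(u<360)&(v>250)&(v<395)&(((H>18)&(H<35)&(S>140))|((S>170)&((H<6)|(H>174))&(u>292)&(v>335)))&(w[...,2]>.19)
P=w[yel];zt=np.median(P[P[:,2]>np.percentile(P[:,2],60),2]);print("handle z",np.percentile(P[:,2],[1,50,99]).round(4))
T=P[abs(P[:,2]-zt)<.004];rect(T,"handletop")
col=ok&(u>283)&(u<362)&(v>240)&(v<300)&(abs(w[...,2]-.157)<.008)&(S<60);rect(w[col],"collar")
n=ok&(u>250)&(u<286)&(v>278)&(v<308)&(S>150)&((H<6)|(H>174));rect(w[n],"nose")
# tool frame offset of things
for nm,Q in(("handletop",T),("collar",w[col])):
    L=(Q-p)@M;print(nm,"tool x",np.percentile(L[:,0],[1,99]).round(4),"tool y",np.percentile(L[:,1],[1,99]).round(4),"z",np.median(L[:,2]).round(4))
L=(np.append((xc*ex+yc*ey)/1000,.07)-p)@M;print("slot tool",L.round(4),"tool y ang",np.rad2deg(np.arctan2(M[1,1],M[0,1])).round(2))
E
python3 m.py
```

```text
swtop 19666 [561.2 143.1] [84.3 96.8] 7.0 z [0.0687 0.07   0.0713]
hole 941 [558.2 141.3] [15.4 32. ] 6.9 z [0.07 0.07 0.07]
hole X range [564.  579.3] Y [53.3 85.2]
main Y [53.3 85.2] keyway Y [64.4 74.6]
slot centre world [560.9 141.6]
handle z [0.1909 0.2048 0.2069]
handletop 4278 [560.7  41. ] [17.8 34. ] 7.6 z [0.2026 0.2051 0.2063]
collar 1822 [559.1  53. ] [36.1 19.4] 8.2 z [0.1528 0.1552 0.1562]
nose 443 [535.6  37.5] [19.8 10. ] 27.5 z [0.1514 0.155  0.1563]
handletop tool x [-0.0142  0.0173] tool y [-0.0078  0.0091] z -0.0181
collar tool x [0.0067 0.0228] tool y [-0.017   0.0183] z 0.0318
slot tool [0.101  0.0135 0.1169] tool y ang 7.24
```

```bash
python3 - <<'E'
from h import *
plan([.5604,.1437,.16],7.1,6)
E
```

```text
tilt [-0.0006  0.0002  0.    ] dyaw deg -0.14 |step| 0.0179
[[0.0172, 0.0022, 0.0045], [0, 0, np.float64(0.0004)]]
[[0.0172, 0.0022, 0.0045], [0, 0, np.float64(0.0004)]]
[[0.0172, 0.0022, 0.0045], [0, 0, np.float64(0.0004)]]
[[0.0172, 0.0022, 0.0045], [0, 0, np.float64(0.0004)]]
[[0.0172, 0.0022, 0.0045], [0, 0, np.float64(0.0004)]]
[[0.0172, 0.0022, 0.0045], [0, 0, np.float64(0.0004)]]
```

```bash
python3 -m inch '[[[0.012,0.002,0],[0,0,0.001],0],[[0.02,0.003,0.003],[0,0,0.001],0],[[0.025,0.003,0.006],[0,0,0],0],[[0.025,0.003,0.008],[0,0,0],0],[[0.015,0.002,0.006],[0,0,0],0],[[0.006,0,0.004],[0,0,0],0],[[0,0,0],[0,0,0],0],[[0,0,0],[0,0,0],0]]'
python3 - <<'E'
from h import *
grab("side","s3.png");im=cv2.imread("pics/s3.png");cv2.imwrite("pics/s3c.png",cv2.resize(im[200:380,210:400],None,fx=3,fy=3))
plan([.5604,.1437,.16],7.1,1);print(manip.state()["time"])
E
```

```text
time: 6.7
tool_pos: [0.5605, 0.1437, 0.1604]
tool_rot: [0.0, 0.662, 0.75, -0.0]
contact_force: [0.2, -0.0, -1.0]
gripper_width: 0.206
grasp_force: 59.6
tilt [ 0.0004  0.0004 -0.    ] dyaw deg -0.02 |step| 0.0007
[[0.0002, -0.0002, 0.0006], [0, 0, np.float64(0.0003)]]
6.75
```

View pics/s3c.png

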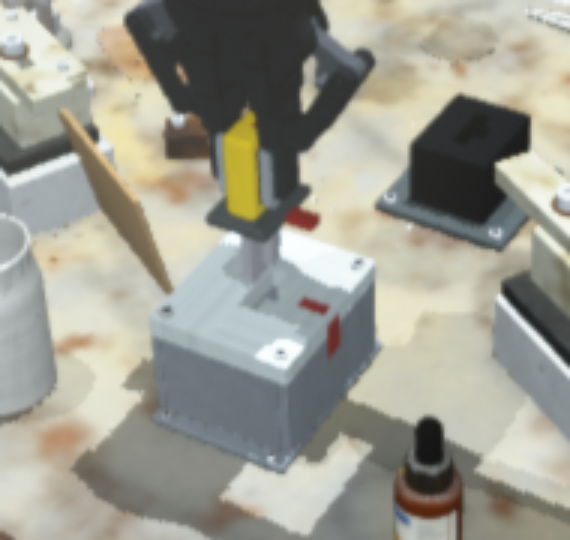

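The crop shows the blade at (262,255) above the slot at (265,295), with the nose on the red mark's side. Now down gently.

```bash
python3 -m inch '[[[0,0,0.006],[0,0,0],0],[[0,0,0.006],[0,0,0],0],[[0,0,0.005],[0,0,0],0],[[0,0,0.003],[0,0,0],0],[[0,0,0.003],[0,0,0],0],[[0,0,0],[0,0,0],0]]'; python3 -m inch '[[[0,0,0.004],[0,0,0],0],[[0,0,0.004],[0,0,0],0],[[0,0,0.002],[0,0,0],0],[[0,0,0],[0,0,0],0]]'
```

```text
time: 7.35
tool_pos: [0.56, 0.1442, 0.1367]
tool_rot: [-0.0, 0.662, 0.75, -0.0]
contact_force: [0.0, -0.1, -0.4]
gripper_width: 0.204
grasp_force: 59.6
time: 7.75
tool_pos: [0.56, 0.1442, 0.1267]
tool_rot: [-0.0, 0.662, 0.75, -0.0]
contact_force: [-0.8, 0.1, -0.4]
gripper_width: 0.2
grasp_force: 59.6
```

It's 20 mm deep with no contact force. I'll go on down to the collar stop.

```bash
python3 -m inch '[[[0,0,0.004],[0,0,0],0],[[0,0,0.004],[0,0,0],0],[[0,0,0.004],[0,0,0],0],[[0,0,0.003],[0,0,0],0],[[0,0,0.002],[0,0,0],0],[[0,0,0],[0,0,0],0]]'; python3 -m inch '[[[0,0,0.001],[0,0,0],0],[[0,0,0.001],[0,0,0],0],[[0,0,0],[0,0,0],0],[[0,0,0],[0,0,0],0]]'
```

```text
time: 8.35
tool_pos: [0.5605, 0.1443, 0.1105]
tool_rot: [0.0, 0.662, 0.75, 0.0]
contact_force: [-0.4, 0.7, 2.3]
gripper_width: 0.202
grasp_force: 60.1
time: 8.75
tool_pos: [0.5605, 0.1443, 0.1085]
tool_rot: [0.0, 0.662, 0.75, 0.0]
contact_force: [-1.2, 0.1, 2.7]
gripper_width: 0.207
grasp_force: 60.1
```

```bash
python3 -m inch '[[[0,0,0.001],[0,0,0],0],[[0,0,0],[0,0,0],0],[[0,0,0],[0,0,0],0]]'; python3 -m inch '[[[0,0,0.001],[0,0,0],0],[[0,0,0],[0,0,0],0],[[0,0,0],[0,0,0],0]]';python3 -m inch '[[[0,0,0.001],[0,0,0],0],[[0,0,0],[0,0,0],0],[[0,0,0],[0,0,0],0]]'
python3 - <<'E'
from h import *
grab("side","s4.png");im=cv2.imread("pics/s4.png");cv2.imwrite("pics/s4c.png",cv2.resize(im[200:380,210:400],None,fx=3,fy=3))
E
```

```text
time: 9.05
tool_pos: [0.5605, 0.1443, 0.1074]
tool_rot: [0.0, 0.662, 0.75, 0.0]
contact_force: [-0.1, 0.1, 3.5]
gripper_width: 0.204
grasp_force: 60.4
time: 9.35
tool_pos: [0.5606, 0.1443, 0.1074]
tool_rot: [0.0, 0.662, 0.75, 0.0]
contact_force: [-2.5, -0.3, 8.3]
gripper_width: 0.205
grasp_force: 60.9
time: 9.65
tool_pos: [0.5606, 0.1443, 0.1073]
tool_rot: [-0.0, 0.662, 0.75, -0.0]
contact_force: [-5.5, -0.6, 13.0]
gripper_width: 0.202
grasp_force: 61.6
```

View pics/s4c.png

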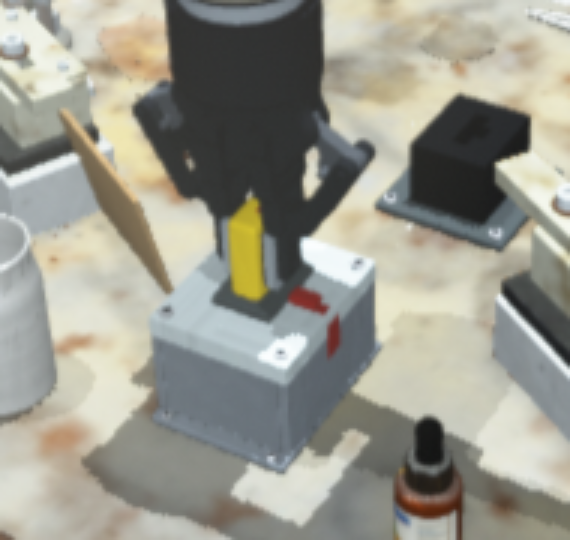

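The collar at (262,295) sits flat on the switch top, with the nose over the red mark. The hard stop was reached at TCP z 0.1073 (predicted 0.1074) with 13 N of push. Handing in.

```bash
python3 -c "
from plant import manip
print(manip.job_done())"
```

```text
the job is handed in; nothing more can be done
None
```

The key is fully home in the guard switch, nose to the red mark, still gripped and pushed down with about 13 N; I handed the job in at about 10 s, and no verdict was returned.

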